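Seat both end plugs of a gearbox valve housing against the bench stop

ROBOT

A 6-joint arm with a two-finger parallel gripper is mounted at the origin on the work surface. World frame = base frame: x ahead of the robot, y to its left, z up, the work surface at z = 0. Lengths are in m, angles in degrees, forces in N, time in s.
With the tool pointing down it reaches from about 0.375 to 0.9 m from the base axis. Payload 3.1 kg.
Tool frame: the origin (TCP) lies at the very end of the fingers, on their centre line; the grasp point (between the pads) lies 19 mm behind it (bot.tcp_to_grasp is the distance from the TCP to the grasp point, in m); z points along the fingers, y is the line along which they close (so a half turn about z gives the same grasp; the last joint's range is limited). The gripper opens to 87 mm and grips with 3 to 60 N. Pads are 19 mm wide; open, the fingers measure 117 mm over their backs; the gripper's body (75 mm by 190 mm) begins 51 mm behind the grasp point.
Start: joints at [63.742, 30.224, 82.088, -0, 67.689, -10.227], TCP at [0.173, 0.601, 0.223] pointing down, gripper open.
Joint ranges: [-176.69, 176.69], [-43.24, 126.21], [12.49, 139.97], [-82, 262], [0, 151.66], [-163.58, 163.58]. Speed limits (degrees/s): [159.86, 159.86, 180, 180, 180, 180].

INTERFACE

Orientations are given as a 3x3 rotation matrix whose columns are the frame's x, y, z axes.
In Python, from rig import telemetry, capture, camera_info, job, bot gives the robot as it stands. The module is installed in compiled form; this text tells all that it offers.
- The arm moves only by the tool carry_out, never from a script. Its argument "deltas" is a list that holds one entry, the list of rows, each a list of 7 numbers: the shift along the tool's x, y, z scaled (see below), then the turn, a rotation vector about the tool's x, y, z scaled (see below), then the closure, from -1 (fully open) to 1 (shut). In form: [[[dx, dy, dz, ax, ay, az, claw], ...]]. A call has exactly 10 rows; each row is the pose to reach, as a shift and turn from the pose commanded when the call began, along the tool's axes at that moment, turning the shorter way round; what a row does not reach only later rows make up. The controller multiplies each number of a shift by 15 cm and each number of a turn by 360 degrees. A row lasts 1/12 s, in which the tool goes at most 41.7 mm and 7.16 degrees, less where a joint would pass 70% of its speed; a pose out of reach is approached as far as the arm can. A call with a number of a shift or a turn outside -1 to 1 is refused whole. A call with a gripper value outside its range is refused whole. The fingers move at their own pace and stop on an object; the grip force is fixed at half the most. Time passes only in rows, so rows that repeat a pose let the fingers close, or fill a call up. It gives the time, the measured TCP pose, the force, the opening and the grip force at its end, in the units of the state.
- telemetry.read_state(): the state, without advancing time (a new reading comes with each control period).
- capture(name): name is "scene" or "top" or "wrist"; returns the picture (384x512x3 uint8, red, green, blue); there is no depth.
- camera_info(name): a dict with "mtx" (3x3 intrinsics, pixels), "k1" (the pictures are not rectified: a ray, as slopes to the right and down, at radius r is drawn at 1 + k1 r^2 times it, then the intrinsics apply), "cam_to_world" (4x4, takes a point from camera to world coordinates); the wrist camera has in their place "T_tool_cam" (4x4, takes a point from camera to tool coordinates, whose origin is the TCP and whose axes are the flange's). Camera axes: x right, y down, z forward; pixel columns grow to the right and rows downward; lengths in m; the calibration is good to about 2 mm. A picture is of the moment at which its call begins: read the wrist's pose just before it. camera_info takes no time and is no camera call.
- job.hand_in(): hands the job in; it is judged then, once.
The state is a dict: "time_s": time; "joint_positions": joint angles; "qvel": joint speeds; "tau": joint torques, N m; "position": TCP position; "tcp_rot": TCP orientation; "force": force on the tool from outside, world axes, zero at the start; "moment": the same for the moment, N m; "opening": opening from 0.0 (shut) to 1.0 (fully open); "grasp_force": force on a finger pad.
Only numpy, scipy, OpenCV 4.12 (cv2) and the standard library are available. Lean on these libraries where they do the work, as an engineer would, in place of code of your own. Each camera call takes 0.05 s, during which the arm holds its last target. There are 200 camera calls.

TASK

The aluminium valve housing on the bench has a steel plug standing proud at each end. Push the housing end-on and square against the upright plate of the bolted-down stop bracket until the plug at that end is fully home and hold it there a moment, then turn the housing round and do the same with the other end; push the plugs only with the plate, not with the gripper. Then set the housing down upright in the steel tray, without dropping it or disturbing the other things on the bench.

Things in the scene. Friction and masses are not known exactly. Their poses are not given: they have to be found in the camera images.
- housing: Oblong aluminium valve housing, loose, about 0.7 kg: a block 110 long (x) x 56 wide (y) x 48 high (z) mm, with a low round port boss (towards +x) and a low square cover plate on its top, up to 8 mm above it. Origin: centre of its underside; z up. One plug stands out of each small end (+x and -x), on the axis 26 mm above the underside. Best gripped across its 56 mm width.
- cap_a: Round steel head (34 mm diameter, 8 mm thick) of the plug in the housing's +x end. Origin: centre of its inner face, on the plug's axis, 26 mm above the housing's underside; its x axis points outward from the housing. Its outer face is at x = +8 mm. Fully home, the inner face lies on the housing's end, so the outer face is then 63 mm from the housing's centre (79 mm when fully out).
- cap_b: The same head of the plug in the housing's -x end; its x axis points outward (the housing's -x).
- plug_a (a joint): How far the plug in the +x end is pushed in, m: 0 fully out (inner face of head 16 mm off the housing), 0.016 fully home. A stiff friction fit: about 5 N to move the plug itself, up to some 15 N in all with the housing rubbing on the bench; it stays where it is left, and stops solid when home.
- plug_b (a joint): The same for the plug in the -x end.
- press_stop: Stop bracket of dark steel bolted to the bench (fixed): an upright plate 140 mm wide (y), 70 mm high, 12 mm thick, with a foot and two gussets behind it reaching 80 mm back. Origin: on the bench at the middle of the foot of the plate's press face; x points into the plate (the pressing direction), so the housing comes from its -x side. z up.
- press_face (a point): Point on the middle of the plate's press face, 26 mm above the bench, the height of the plug axis when the housing rests on the bench.
- tray: Open steel tray, fixed to the bench, outside 230 (x) x 180 (y) x 28 high mm, walls 4 mm. Origin: centre of its underside.
- tray_in (a point): Centre of the tray's inner floor, 4 mm above the bench.
- gear: Bystander: loose steel gear, 84 mm diameter, 32 mm high, lying flat. Origin: centre of its underside.
- wrench: Bystander: loose wrench 190 mm long lying on the bench. Origin about its middle, x along it.
- can: Bystander: can of 66 mm diameter, 100 mm high, standing. Origin: centre of its underside.
There are look-alikes about, which are no part of the job. Leave any green or purple look-alike of the press_stop alone.

How it is judged:
By the outcome, as a careful person would: the job done as asked, in the order asked, and still so for the second after the job is handed in, with the robot touching nothing.
It also fails if it takes over 72 s, if anything falls off the work surface, if the arm or the gripper's body presses on something with over 40 N, if the wrist force passes 120 N, or if a joint passes its speed limit or range.

## Working session

There is one attempt and no reset: what is moved stays moved. The work goes in short steps, Python scripts to look and compute and a tool call to move; the robot and the scene stay as the last step left them, time stands still between calls to the robot, and variables do not carry over. Pictures are saved under pics/ and viewed, at most 10 in all, crops included, and the job is handed in when it is done.

Besides the shell and the picture viewer there is one more tool, called after "Call:" in YAML: its name, and indented under it one key for each argument. carry_out: Moves the arm, as the interface text tells. Its arguments: {"type":"object","properties":{"deltas":{"type":"array","items":{"type":"array","items":{"type":"array","items":{"type":"number"}}}}},"required":["deltas"]}

```bash
mkdir -p pics; ls
python3 - <<'E'
from rig import telemetry,capture,camera_info,job,bot
import cv2,numpy as np
for n in("top","scene"):
    im=capture(n); cv2.imwrite(f"pics/{n}0.png",cv2.resize(im[:,:,::-1],(800,600),interpolation=cv2.INTER_CUBIC)); np.save(f"{n}0.npy",im)
    c=camera_info(n); print(n,c['mtx'],c['k1'],np.round(c['cam_to_world'],4))
print(camera_info("wrist"))
s=telemetry.read_state();print(s)
E
```

```text
pics
top [[484.40341767   0.         261.3943725 ]
 [  0.         484.40341767 189.68604135]
 [  0.           0.           1.        ]] -0.05187040158267245 [[-0.0073 -0.9993  0.0378  0.4459]
 [-1.      0.0075  0.006   0.0213]
 [-0.0062 -0.0378 -0.9993  1.4836]
 [ 0.      0.      0.      1.    ]]
scene [[462.94600559   0.         255.88270021]
 [  0.         462.94600559 185.96526049]
 [  0.           0.           1.        ]] -0.13468363486008447 [[-0.081   0.6629 -0.7443  1.63  ]
 [ 0.9967  0.0507 -0.0634  0.1231]
 [-0.0043 -0.747  -0.6648  1.0485]
 [ 0.      0.      0.      1.    ]]
{'mtx': array([[319.84692852,   0.        , 258.05009211],
       [  0.        , 319.84692852, 196.78031849],
       [  0.        ,   0.        ,   1.        ]]), 'k1': -0.023168888449765404, 'T_tool_cam': array([[-1.69991494e-04, -9.55500128e-01, -2.94990637e-01,
         8.16325572e-02],
       [ 9.99999964e-01, -2.24034851e-04,  1.49407594e-04,
        -5.77729120e-06],
       [-2.08847159e-04, -2.94990601e-01,  9.55500132e-01,
        -1.62918670e-01],
       [ 0.00000000e+00,  0.00000000e+00,  0.00000000e+00,
         1.00000000e+00]])}
{'time_s': 0.1, 'joint_positions': array([ 6.37425949e+01,  3.02724656e+01,  8.21493885e+01,  7.96072480e-04,
        6.76890193e+01, -1.02278000e+01]), 'qvel': array([-0.11367884, -0.10153198, -0.19908593, -0.02842302,  0.0404573 ,
        0.05640034]), 'tau': array([-2.67992609e-04, -4.40983629e+01, -1.77151108e+01,  6.34491839e-02,
        5.33787045e-02, -4.30611442e-05]), 'position': array([0.1722609 , 0.6001072 , 0.22168017]), 'tcp_rot': array([[-9.61117529e-01,  2.76138266e-01, -8.67626713e-04],
       [ 2.76139399e-01,  9.61116039e-01, -1.72974515e-03],
       [ 3.56241123e-04, -1.90207430e-03, -9.99998128e-01]]), 'force': array([ 0.19397581, -0.51917312, -0.55516116]), 'moment': array([ 0.04083828, -0.00913781,  0.01441221]), 'grasp_force': 0.0, 'opening': 0.9981807496611175}
```

View pics/top0.png

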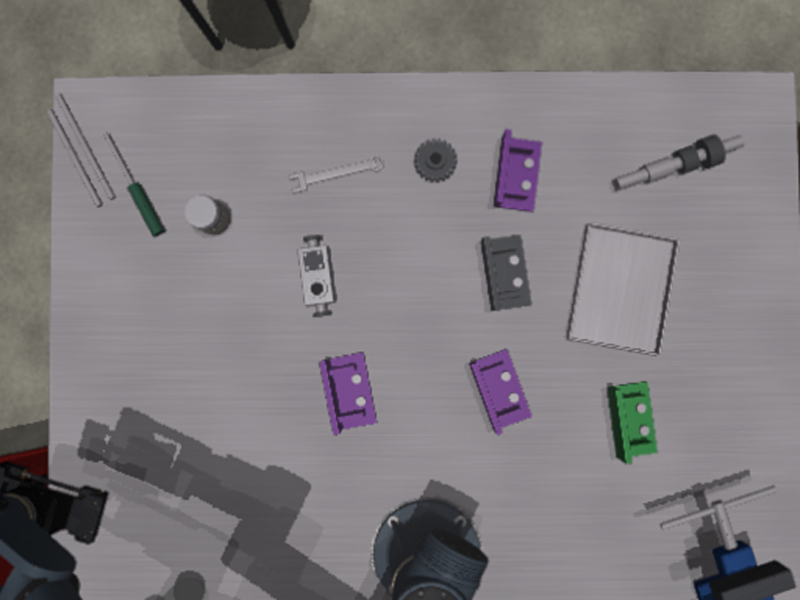

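View pics/scene0.png

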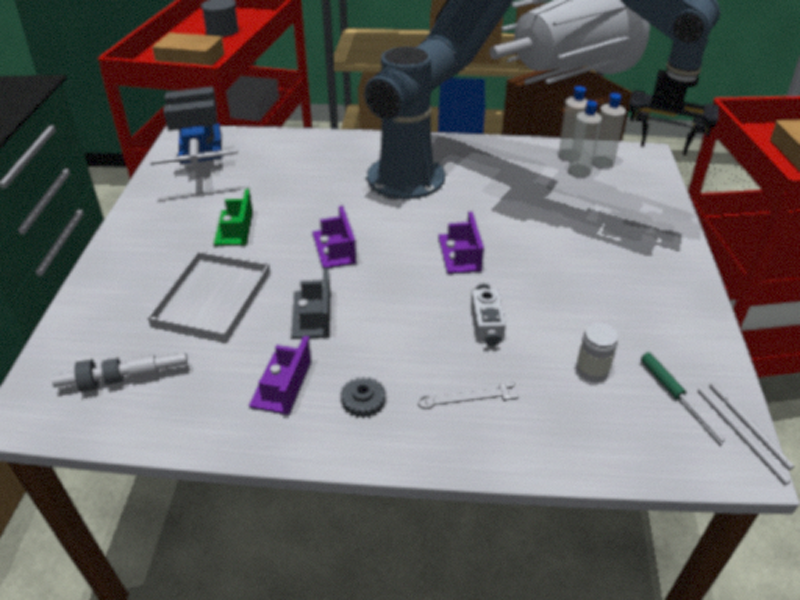

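Top view: the loose housing is at about (316,276), with its round port boss towards the robot (down). The stop look-alikes are purple at (518,172), (348,392) and (500,390), green at (632,420) and dark steel at (506,272). Only the dark one fits the press_stop, and its plate is on its left side. The tray is at (622,288), the gear at (436,160), the wrench at (336,174) and the can at (205,212).

```bash
cat > h.py <<'E'
import numpy as np,cv2
from rig import telemetry,capture,camera_info,job,bot
from scipy.spatial.transform import Rotation as R
def ray(info,uv,T=None):
    T=info['cam_to_world'] if T is None else T
    K=info['mtx'];uv=np.atleast_2d(uv).astype(float)
    d=(uv-[K[0,2],K[1,2]])/K[0,0]; p=d.copy()
    for _ in range(20): p=d/(1+info['k1']*(p**2).sum(1,keepdims=True))
    v=np.c_[p,np.ones(len(p))]@T[:3,:3].T
    return T[:3,3],v
def onz(info,uv,z,T=None):
    o,v=ray(info,uv,T); return o+v*((z-o[2])/v[:,2:])
def wristT(s):
    T=np.eye(4);T[:3,:3]=s['tcp_rot'];T[:3,3]=s['position'];return T@camera_info('wrist')['T_tool_cam']
def down(yaw):
    a=np.radians(yaw);x=np.array([np.cos(a),np.sin(a),0]);z=np.array([0,0,-1.]);return np.c_[x,np.cross(z,x),z]
def yaw(s): return np.degrees(np.arctan2(s['tcp_rot'][1,0],s['tcp_rot'][0,0]))
def go(p,yw,ref=None):
    "units for a row from the present pose to TCP p, tool down, yaw of tool x"
    s=telemetry.read_state();Rt=s['tcp_rot']
    d=Rt.T@(np.array(p)-s['position'])/.15
    w=R.from_matrix(Rt.T@down(yw)).as_rotvec(degrees=True)/360
    print('row',np.round(np.r_[d,w],4).tolist())
def show():
    s=telemetry.read_state();print('t',round(s['time_s'],2),'p',np.round(s['position'],4),'yaw',round(yaw(s),2),'F',np.round(s['force'],1),'open',round(s['opening'],3),'g',round(s['grasp_force'],1),'j',np.round(s['joint_positions'],1));return s
E
python3 - <<'E'
from h import *
im=np.load('top0.npy');c=camera_info('top')
g=cv2.cvtColor(im,cv2.COLOR_RGB2HSV)
def box(x0,y0,x1,y1,m,z,name):
    mm=np.zeros(m.shape,np.uint8);mm[y0:y1,x0:x1]=m[y0:y1,x0:x1]
    cs,_=cv2.findContours(mm,cv2.RETR_EXTERNAL,cv2.CHAIN_APPROX_NONE);k=max(cs,key=cv2.contourArea)[:,0]
    P=onz(c,k,z)[:,:2].astype(np.float32);r=cv2.minAreaRect(P);print(name,r,'n',len(k));print(np.round(cv2.boxPoints(r),3).tolist())
v=g[:,:,2]
print('bench',im[200,160],im[170,322],im[200,205],im[185,400])
box(300,140,345,205,((v<110)*255).astype(np.uint8),0.0,'stop')
box(185,145,220,208,(((v<120)|(v>185))*255).astype(np.uint8),0.04,'housing')
box(355,135,440,232,((v<125)*255).astype(np.uint8),0.028,'tray')
a=cv2.resize(im[135:215,180:350,::-1],(800,376),interpolation=cv2.INTER_CUBIC);cv2.imwrite('pics/crop.png',a)
E
```

```text
bench [144 139 143] [77 78 82] [90 89 93] [160 156 161]
stop ((0.5509721636772156, -0.1604919135570526), (0.14632956683635712, 0.08297772705554962), 8.078495025634766) n 140
[[0.4729999899864197, -0.12999999523162842], [0.48399999737739563, -0.21199999749660492], [0.6290000081062317, -0.19099999964237213], [0.6179999709129333, -0.10899999737739563]]
housing ((0.5722808241844177, 0.2125951051712036), (0.03706321492791176, 0.037450045347213745), 9.308621406555176) n 53
[[0.5509999990463257, 0.2280000001192093], [0.5569999814033508, 0.19099999964237213], [0.593999981880188, 0.19699999690055847], [0.5879999995231628, 0.23399999737739563]]
tray ((0.5120828747749329, -0.3800942897796631), (0.1854930967092514, 0.2309848964214325), 79.1303482055664) n 458
[[0.38100001215934753, -0.4490000009536743], [0.6079999804496765, -0.49300000071525574], [0.6430000066757202, -0.3109999895095825], [0.41600000858306885, -0.2669999897480011]]
```

View pics/crop.png

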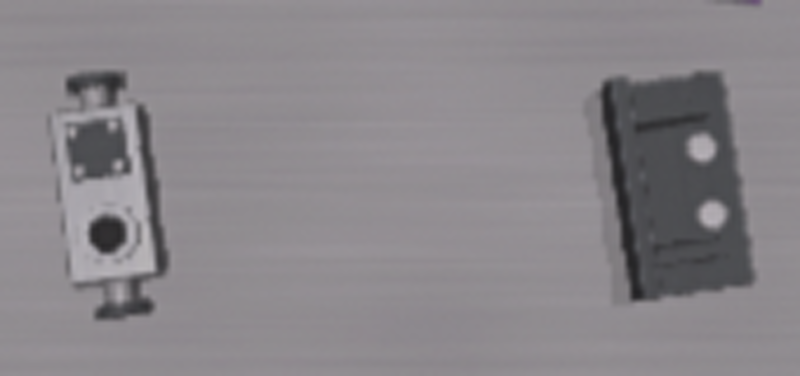

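Crop: the dark steel bracket at (675,185) is plain steel-grey with two bolt heads, and its press face is the left edge, towards the housing. That confirms it as press_stop. The housing is at (110,195), with the boss end (cap_a) down. Next I'll move above the housing.

Run:
```python
from h import *
c=camera_info('top')
f=lambda x,y:(180+x/800*170-.5,135+y/376*80-.5)
print(onz(c,[f(97,78),f(123,310)],.03), onz(c,[f(52,115),f(140,103),f(158,274),f(75,284)],.048))
go([.54,.19,.2],-173.6)
```

```text
[[0.61893543 0.21411472 0.03      ]
 [0.46986861 0.19778496 0.03      ]] [[0.59349489 0.24033029 0.048     ]
 [0.6006381  0.18447524 0.048     ]
 [0.4921509  0.17340733 0.048     ]
 [0.48621577 0.22591096 0.048     ]]
row [-3.1113, -1.9505, 0.1471, -0.0003, -0.0001, -0.0623]
```

Call:
carry_out:
  deltas:
    - [[-0.28,-0.16,0.0,0,0,0,-1],[-0.55,-0.32,0.0,0,0,0,-1],[-0.8,-0.5,0.0,0,0,0,-1],[-1,-0.62,0.0,0,0,0,-1],[-1,-0.62,0.0,0,0,0,-1],[-1,-0.62,0.0,0,0,0,-1],[-1,-0.62,0.0,0,0,0,-1],[-1,-0.62,0.0,0,0,0,-1],[-1,-0.62,0.0,0,0,0,-1],[-1,-0.62,0.0,0,0,0,-1]]

```text
time_s: 0.93
position: [0.2899, 0.471, 0.2225]
tcp_rot: [[-0.962, 0.274, -0.0], [0.274, 0.962, 0.0], [0.0, 0.0, -1.0]]
force: [0.7, -0.2, 0.8]
opening: 1.0
grasp_force: 0.0
```

Call:
carry_out:
  deltas:
    - [[-0.28,-0.16,0.0,0,0,0,-1],[-0.55,-0.32,0.0,0,0,0,-1],[-0.8,-0.5,0.0,0,0,0,-1],[-1,-0.62,0.0,0,0,0,-1],[-1,-0.62,0.0,0,0,0,-1],[-1,-0.62,0.0,0,0,0,-1],[-1,-0.62,0.0,0,0,0,-1],[-1,-0.62,0.0,0,0,0,-1],[-1,-0.62,0.0,0,0,0,-1],[-1,-0.62,0.0,0,0,0,-1]]

```text
time_s: 1.77
position: [0.4083, 0.3403, 0.2225]
tcp_rot: [[-0.962, 0.274, -0.0], [0.274, 0.962, 0.0], [0.0, 0.0, -1.0]]
force: [0.0, -0.1, 0.0]
opening: 0.999
grasp_force: 0.0
```

Call:
carry_out:
  deltas:
    - [[-0.28,-0.16,0.0,0,0,0,-1],[-0.55,-0.32,0.0,0,0,0,-1],[-0.8,-0.5,0.0,0,0,-0.02,-1],[-1,-0.62,0.0,0,0,-0.04,-1],[-1,-0.62,0.0,0,0,-0.062,-1],[-1,-0.62,0.0,0,0,-0.062,-1],[-1,-0.62,0.0,0,0,-0.062,-1],[-1,-0.62,0.0,0,0,-0.062,-1],[-1,-0.62,0.0,0,0,-0.062,-1],[-1,-0.62,0.0,0,0,-0.062,-1]]

```text
time_s: 2.6
position: [0.5272, 0.2093, 0.2226]
tcp_rot: [[-0.994, -0.111, -0.0], [-0.111, 0.994, 0.0], [0.0, 0.0, -1.0]]
force: [0.1, -1.4, 0.3]
opening: 1.0
grasp_force: 0.0
```

Run:
```python
from h import *
s=show();im=capture('wrist');np.save('w1.npy',im);import pickle;pickle.dump(s,open('w1.pkl','wb'))
cv2.imwrite('pics/w1.png',im[:,:,::-1]);go([.543,.206,.2],-173.8)
```

```text
t 2.6 p [0.5272 0.2093 0.2226] yaw -173.64 F [ 0.1 -1.4  0.3] open 1.0 g 0.0 j [ 10.4  25.8  90.5   0.   63.7 -86. ]
row [-0.1014, -0.0326, 0.1509, 0.0, -0.0, 0.0004]
```

View pics/w1.png

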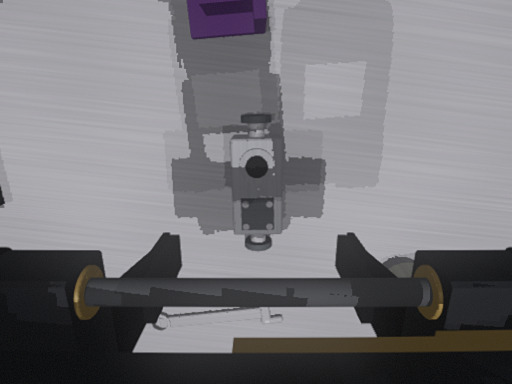

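Wrist view: the housing is centred near (257,185), with the boss at (257,167), the cover plate at (257,214) and the caps at (257,119) and (258,242). I'll triangulate these with the top view.

Run:
```python
from h import *
import pickle
s=pickle.load(open('w1.pkl','rb'));w=camera_info('wrist');T=wristT(s);c=camera_info('top')
f=lambda x,y:(180+x/800*170-.5,135+y/376*80-.5)
def tri(a,b):
    o1,v1=ray(c,a);o2,v2=ray(w,b,T);A=np.c_[v1[0],-v2[0]];t=np.linalg.lstsq(A,o2-o1,rcond=None)[0]
    p,q=o1+v1[0]*t[0],o2+v2[0]*t[1];return np.round((p+q)/2,4),round(np.linalg.norm(p-q),4)
print('boss',tri(f(107,233),(256.5,166.5)));print('cover',tri(f(99,149),(257,214)))
print('capA',tri(f(123,308),(256,119)));print('capB',tri(f(97,80),(258,241)))
print('boss/cover at .056',onz(w,[(256.5,166.5),(257,214)],.056,T).round(4))
im=np.load('w1.npy').astype(int);v=im.max(2)
for r in (145,185,225): print(r,v[r,222:292].tolist())
print('col',v[108:250,244].tolist())
```

```text
boss (array([0.5188, 0.207 , 0.0353]), np.float64(0.0005))
cover (array([0.5727, 0.2125, 0.0395]), np.float64(0.0018))
capA (array([4.706e-01, 2.010e-01, 1.000e-04]), np.float64(0.0022))
capB (array([0.6205, 0.2184, 0.0087]), np.float64(0.003))
boss/cover at .056 [[0.5144 0.2064 0.056 ]
 [0.567  0.2127 0.056 ]]
145 [162, 155, 145, 144, 146, 146, 146, 134, 126, 146, 161, 167, 168, 166, 166, 166, 165, 166, 168, 166, 164, 164, 164, 165, 161, 162, 165, 167, 167, 167, 168, 166, 166, 165, 164, 163, 165, 167, 165, 164, 164, 163, 165, 163, 163, 164, 167, 165, 166, 167, 143, 94, 90, 92, 93, 93, 94, 94, 92, 90, 88, 84, 87, 124, 150, 147, 147, 146, 146, 147]
185 [105, 104, 97, 85, 84, 83, 84, 83, 84, 83, 86, 90, 91, 91, 91, 90, 90, 90, 90, 90, 90, 90, 89, 90, 89, 89, 86, 87, 90, 90, 90, 92, 90, 90, 90, 89, 89, 89, 87, 89, 88, 87, 88, 88, 88, 89, 90, 92, 90, 89, 89, 90, 90, 90, 87, 89, 90, 89, 88, 87, 86, 87, 87, 98, 107, 105, 103, 104, 102, 104]
225 [122, 121, 120, 123, 120, 121, 121, 121, 122, 120, 115, 112, 117, 124, 129, 128, 128, 129, 127, 108, 80, 103, 122, 124, 125, 125, 111, 84, 71, 70, 69, 70, 71, 70, 71, 69, 71, 71, 72, 72, 72, 70, 71, 71, 99, 122, 124, 123, 125, 124, 103, 78, 109, 127, 123, 120, 123, 123, 118, 109, 111, 122, 121, 121, 120, 119, 145, 172, 176, 176]
col [115, 118, 118, 119, 119, 108, 84, 60, 60, 61, 65, 65, 64, 64, 65, 107, 121, 101, 85, 84, 84, 85, 83, 85, 132, 149, 115, 87, 87, 89, 100, 135, 153, 163, 166, 165, 164, 164, 165, 165, 164, 164, 166, 165, 152, 135, 149, 159, 161, 159, 159, 159, 160, 159, 160, 162, 163, 147, 138, 107, 86, 89, 90, 90, 89, 88, 88, 87, 88, 88, 89, 89, 90, 90, 89, 90, 89, 89, 88, 89, 89, 89, 89, 89, 88, 90, 89, 89, 89, 91, 65, 48, 55, 75, 85, 103, 109, 119, 123, 105, 78, 66, 67, 69, 71, 70, 70, 70, 68, 69, 71, 72, 70, 71, 64, 71, 106, 122, 124, 124, 123, 103, 119, 127, 126, 123, 128, 146, 156, 155, 154, 152, 153, 149, 145, 149, 149, 149, 154, 167, 171, 171]
```

Call:
carry_out:
  deltas:
    - [[0.1,0,0.2,0,0,0,-1],[0.2,0,0.4,0,0,0,-1],[0.25,0,0.55,0,0,0,-1],[0.25,0,0.55,0,0,0,-1],[0.25,0,0.55,0,0,0,-1],[0.25,0,0.55,0,0,0,-1],[0.25,0,0.55,0,0,0,-1],[0.25,0,0.55,0,0,0,-1],[0.25,0,0.55,0,0,0,-1],[0.25,0,0.55,0,0,0,-1]]

```text
time_s: 3.48
position: [0.4915, 0.2043, 0.1409]
tcp_rot: [[-0.994, -0.109, 0.002], [-0.109, 0.994, 0.0], [-0.002, 0.0, -1.0]]
force: [0.7, -0.2, 0.2]
opening: 0.997
grasp_force: 0.0
```

Run:
```python
from h import *
import pickle
s=show();im=capture('wrist');np.save('w2.npy',im);pickle.dump(s,open('w2.pkl','wb'))
```

```text
t 3.48 p [0.4915 0.2043 0.1409] yaw -173.72 F [ 0.7 -0.2  0.2] open 0.997 g 0.0 j [ 10.5  29.8 100.    0.   50.1 -85.8]
```

Call:
carry_out:
  deltas:
    - [[-0.15,0,0,0,0,0,-1],[-0.3,0,0,0,0,0,-1],[-0.47,0,0,0,0,0,-1],[-0.47,0,0,0,0,0,-1],[-0.47,0,0,0,0,0,-1],[-0.47,0,0,0,0,0,-1],[-0.47,0,0,0,0,0,-1],[-0.47,0,0,0,0,0,-1],[-0.47,0,0,0,0,0,-1],[-0.47,0,0,0,0,0,-1]]

```text
time_s: 4.37
position: [0.5603, 0.2119, 0.1402]
tcp_rot: [[-0.994, -0.11, -0.0], [-0.11, 0.994, -0.0], [0.0, -0.0, -1.0]]
force: [-0.7, 0.9, -0.2]
opening: 1.0
grasp_force: 0.0
```

Run:
```python
from h import *
import pickle
s=show();im=capture('wrist');np.save('w3.npy',im);pickle.dump(s,open('w3.pkl','wb'))
a=np.load('w2.npy')
cv2.imwrite('pics/w23.png',np.hstack([cv2.resize(i[20:270,150:370,::-1],(400,455),interpolation=cv2.INTER_CUBIC) for i in(a,im)]))
```

```text
t 4.37 p [0.5603 0.2119 0.1402] yaw -173.7 F [-0.7  0.9 -0.2] open 1.0 g 0.0 j [ 10.   34.1  90.3   0.   55.6 -86.3]
```

View pics/w23.png

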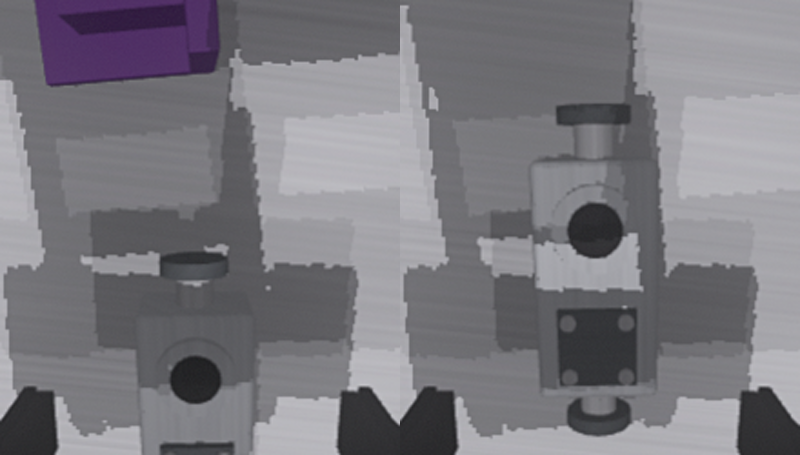

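The two close views show the boss hole at (195,380) on the left and (595,230) on the right. The far top edge is at row 317 on the left and 160 on the right, and cap A is at the top of each. I'll triangulate between these views.

Run:
```python
from h import *
import pickle
w=camera_info('wrist');S=[pickle.load(open(f'w{i}.pkl','rb')) for i in(2,3)];I=[np.load(f'w{i}.npy') for i in(2,3)]
Ts=[wristT(s) for s in S]
px=lambda x,y:(150+x/400*220-.5,20+y/455*250-.5)
def tri(a,b):
    (o1,v1),(o2,v2)=ray(w,a,Ts[0]),ray(w,b,Ts[1]);t=np.linalg.lstsq(np.c_[v1[0],-v2[0]],o2-o1,rcond=None)[0]
    p,q=o1+v1[0]*t[0],o2+v2[0]*t[1];return np.round((p+q)/2,4),round(np.linalg.norm(p-q),4)
def dark(im,c,r=22,th=45):
    v=im.max(2);m=np.zeros(v.shape,np.uint8);x,y=map(int,c);m[y-r:y+r,x-r:x+r]=(v[y-r:y+r,x-r:x+r]<th)*255
    n,l,st,ce=cv2.connectedComponentsWithStats(m);k=1+np.argmax(st[1:,4]);print(st[k]);return ce[k]
b=[dark(I[0],px(195,380)),dark(I[1],px(195,230))];print('boss',b,tri(*b))
print('edge corners L,R',tri(px(140,317),px(132,160)),tri(px(251,317),px(255,160)))
print('capA top rim',tri(px(194,254),px(194,106)))
T=Ts[1]
print('boss .056',onz(w,b[1],.056,T).round(4))
co=onz(w,[px(158,309),px(236,309),px(236,385),px(159,386)],.054,T);print('cover',co.round(4),co.mean(0))
cr=onz(w,[px(132,160),px(255,160),px(257,388),px(142,390)],.048,T);print('corners',cr.round(4),cr.mean(0))
```

```text
[244 216  27  25 523]
[243 143  17  10  65]
boss [array([257.0458891 , 228.19311663]), array([252.30769231, 148.38461538])] (array([0.5173, 0.2045, 0.0491]), np.float64(0.0037))
edge corners L,R (array([0.4887, 0.1772, 0.0502]), np.float64(0.0013)) (array([0.4831, 0.228 , 0.0501]), np.float64(0.0002))
capA top rim (array([0.4629, 0.1997, 0.019 ]), np.float64(0.0001))
boss .056 [[0.5165 0.2027 0.056 ]]
cover [[0.5512 0.1934 0.054 ]
 [0.5474 0.2279 0.054 ]
 [0.5836 0.2326 0.054 ]
 [0.588  0.1972 0.054 ]] [0.56755207 0.21276153 0.054     ]
corners [[0.4888 0.1763 0.048 ]
 [0.4832 0.2281 0.048 ]
 [0.5866 0.2435 0.048 ]
 [0.5936 0.1892 0.048 ]] [0.53805387 0.20924787 0.048     ]
```

Call:
carry_out:
  deltas:
    - [[0.07,-0.01,0.15,0,0,0,-1],[0.137,-0.011,0.35,0,0,0,-1],[0.137,-0.011,0.5,0,0,0,-1],[0.137,-0.011,0.65,0,0,0,-1],[0.137,-0.011,0.75,0,0,0,-1],[0.137,-0.011,0.82,0,0,0,-1],[0.137,-0.011,0.867,0,0,0,-1],[0.137,-0.011,0.867,0,0,0,-1],[0.137,-0.011,0.867,0,0,0,-1],[0.137,-0.011,0.867,0,0,0,-1]]

```text
time_s: 5.25
position: [0.5414, 0.2081, 0.0109]
tcp_rot: [[-0.994, -0.11, 0.002], [-0.11, 0.994, 0.0], [-0.002, 0.0, -1.0]]
force: [0.4, -0.7, -0.1]
opening: 1.001
grasp_force: 0.0
```

Call:
carry_out:
  deltas:
    - [[0,0,0,0,0,0,0.2],[0,0,0,0,0,0,1],[0,0,0,0,0,0,1],[0,0,0,0,0,0,1],[0,0,0,0,0,0,1],[0,0,0,0,0,0,1],[0,0,0,0,0,0,1],[0,0,0,0,0,0,1],[0,0,0,0,0,0,1],[0,0,0,0,0,0,1]]

```text
time_s: 6.08
position: [0.5406, 0.2084, 0.0102]
tcp_rot: [[-0.994, -0.109, 0.0], [-0.109, 0.994, 0.001], [-0.0, 0.001, -1.0]]
force: [-0.5, 3.6, 2.0]
opening: 0.639
grasp_force: 29.9
```

Call:
carry_out:
  deltas:
    - [[0,0,-0.05,0,0,0,1],[0,0,-0.15,0,0,0,1],[0,0,-0.35,0,0,0,1],[0,0,-0.55,0,0,0,1],[0,0,-0.75,0,0,0,1],[0,-0.1,-0.9,0,0,0,1],[0,-0.25,-0.95,0,0,0,1],[0,-0.45,-0.95,0,0,0,1],[0.05,-0.65,-0.95,0,0,0,1],[0.05,-0.75,-0.95,0,0,0,1]]

```text
time_s: 6.92
position: [0.5425, 0.0918, 0.1516]
tcp_rot: [[-0.994, -0.109, -0.006], [-0.109, 0.994, -0.003], [0.006, -0.002, -1.0]]
force: [0.4, 0.4, -6.8]
opening: 0.64
grasp_force: 29.9
```

Call:
carry_out:
  deltas:
    - [[0,-0.1,-0.1,0,0,0,1],[0.02,-0.23,-0.2,0,0,0,1],[0.02,-0.23,-0.25,0,0,0,1],[0.02,-0.23,-0.25,0,0,0,1],[0.02,-0.23,-0.25,0,0,0,1],[0.02,-0.23,-0.25,0,0,0,1],[0.02,-0.23,-0.25,0,0,0,1],[0.02,-0.23,-0.25,0,0,0,1],[0.02,-0.23,-0.25,0,0,0,1],[0.02,-0.23,-0.25,0,0,0,1]]

```text
time_s: 7.75
position: [0.546, 0.0611, 0.1896]
tcp_rot: [[-0.994, -0.11, -0.001], [-0.11, 0.994, 0.0], [0.001, 0.0, -1.0]]
force: [-0.5, -0.0, -7.3]
opening: 0.643
grasp_force: 29.9
```

Run:
```python
from h import *
import pickle
s=show();im=capture('wrist');np.save('w4.npy',im);pickle.dump(s,open('w4.pkl','wb'))
cv2.imwrite('pics/w4.png',cv2.resize(im[:,:,::-1],(800,600),interpolation=cv2.INTER_CUBIC))
```

```text
t 7.75 p [0.546  0.0611 0.1896] yaw -173.67 F [-0.5 -0.  -7.3] open 0.643 g 29.9 j [  -5.3   26.9   95.    -0.    58.2 -101.6]
```

View pics/w4.png

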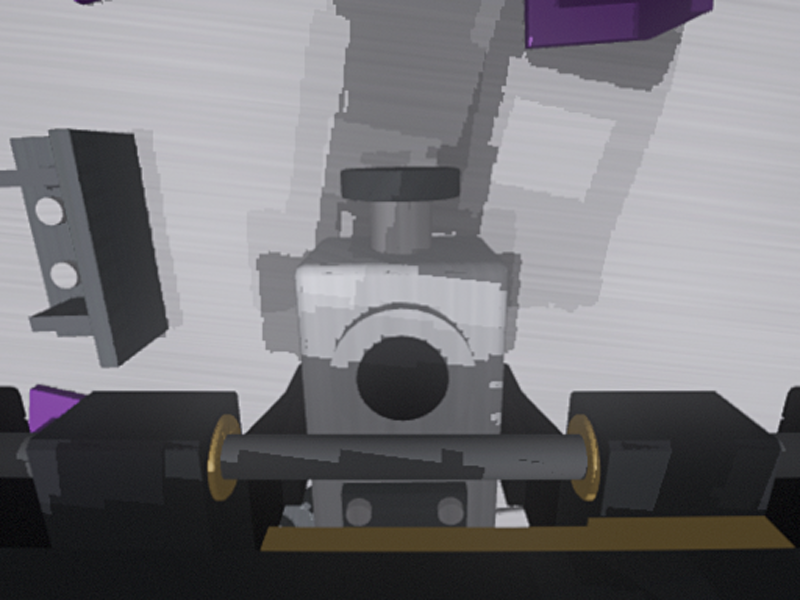

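The housing is held straight. The stop's press face is the dark quad at left, with its foot edge from (134,133) to (168,327) and its top edge from (70,130) to (118,366).

Run:
```python
from h import *
import pickle
w=camera_info('wrist');s=pickle.load(open('w4.pkl','rb'));T=wristT(s);im=np.load('w4.npy');v=im.max(2).astype(int)
# sub-pixel edge columns: foot edge (dark->bright) and top edge (steel -> dark)
def edge(r0,r1,c0,c1,n):
    out=[]
    for r in range(r0,r1):
        t=(r-r0)/(r1-r0);c=c0+(c1-c0)*t;a=np.arange(int(c)-6,int(c)+7);g=np.abs(np.diff(v[r,a]));out.append((a[g.argmax()]+.5,r))
    out=np.array(out,float);return out
k=.64
for nm,(a,b,z) in {'foot':((134,140),(167,322),0.),'top':((72,140),(116,355),.07)}.items():
    e=edge(int(a[1]*k),int(b[1]*k),a[0]*k,b[0]*k,nm);P=onz(w,e,z,T)[:,:2]
    vx,vy,x0,y0=cv2.fitLine(P.astype(np.float32),cv2.DIST_HUBER,0,.001,.01).ravel();print(nm,'dir',np.degrees(np.arctan2(vy,vx)),'pt',x0,y0)
q=lambda x,y:(x*k-.5,y*k-.5)
print(onz(w,[q(134,133),q(168,327)],0,T).round(4),onz(w,[q(70,130),q(118,366)],.07,T).round(4))
```

```text
foot dir 7.982692 pt 0.5363472 -0.12011068
top dir 8.057186 pt 0.53565884 -0.11970551
[[ 0.4703 -0.1296  0.    ]
 [ 0.607  -0.1101  0.    ]] [[ 0.4712 -0.1283  0.07  ]
 [ 0.608  -0.1098  0.07  ]]
```

Call:
carry_out:
  deltas:
    - [[0.02,-0.05,0,0,0,0.019,1],[0.05,-0.1,0,0,0,0.038,1],[0.08,-0.18,0,0,0,0.057,1],[0.12,-0.25,0,0,0,0.076,1],[0.15,-0.32,0,0,0,0.095,1],[0.18,-0.39,0,0,0,0.114,1],[0.2,-0.432,0,0,0,0.133,1],[0.2,-0.432,0,0,0,0.152,1],[0.2,-0.432,0,0,0,0.171,1],[0.2,-0.432,0,0,0,0.19,1]]

```text
time_s: 8.63
position: [0.5235, -0.0072, 0.1901]
tcp_rot: [[-0.462, 0.887, 0.0], [0.887, 0.462, -0.0], [-0.0, 0.0, -1.0]]
force: [-0.2, 0.1, -6.1]
opening: 0.644
grasp_force: 29.9
```

Call:
carry_out:
  deltas:
    - [[0,0,0,0,0,0.019,1],[0,0,0.1,0,0,0.038,1],[0,0,0.3,0,0,0.0554,1],[0,0,0.5,0,0,0.0554,1],[0,0,0.7,0,0,0.0554,1],[0,0,0.8,0,0,0.0554,1],[0,0,0.8,0,0,0.0554,1],[0,0,0.8,0,0,0.0554,1],[0,0,0.8,0,0,0.0554,1],[0,0,0.8,0,0,0.0554,1]]

```text
time_s: 9.47
position: [0.5252, -0.0073, 0.0716]
tcp_rot: [[-0.138, 0.99, 0.004], [0.99, 0.138, -0.001], [-0.001, 0.004, -1.0]]
force: [-0.5, 0.2, -6.1]
opening: 0.639
grasp_force: 29.9
```

Run:
```python
from h import *
show();p=np.array([.1392,-.9903]);f=np.array([.539,-.1195])
for d in(.114,.083): go([*(f-d*p),.0125],98)
```

```text
t 9.47 p [ 0.5252 -0.0073  0.0716] yaw 97.95 F [-0.5  0.2 -6.1] open 0.639 g 29.9 j [-13.   36.  103.7  -0.   40.  -20.9]
row [0.0068, -0.0142, 0.3937, 0.0006, 0.0002, -0.0001]
row [-0.1998, -0.014, 0.3939, 0.0006, 0.0002, -0.0001]
```

Call:
carry_out:
  deltas:
    - [[0,-0.005,0.15,0,0,0,1],[0,-0.005,0.25,0,0,0,1],[0,-0.005,0.33,0,0,0,1],[0,-0.005,0.38,0,0,0,1],[0,-0.005,0.394,0,0,0,1],[-0.05,-0.005,0.394,0,0,0,1],[-0.12,-0.005,0.394,0,0,0,1],[-0.18,-0.005,0.394,0,0,0,1],[-0.2,-0.005,0.394,0,0,0,1],[-0.2,-0.005,0.394,0,0,0,1]]

```text
time_s: 10.3
position: [0.5281, -0.0386, 0.0116]
tcp_rot: [[-0.136, 0.991, 0.003], [0.991, 0.136, -0.001], [-0.001, 0.002, -1.0]]
force: [0.5, 0.0, -6.5]
opening: 0.639
grasp_force: 29.9
```

Call:
carry_out:
  deltas:
    - [[-0.01,0,0,0,0,0,1],[-0.02,0,0,0,0,0,1],[-0.03,0,0,0,0,0,1],[-0.04,0,0,0,0,0,1],[-0.05,0,0,0,0,0,1],[-0.06,0,0,0,0,0,1],[-0.07,0,0,0,0,0,1],[-0.07,0,0,0,0,0,1],[-0.07,0,0,0,0,0,1],[-0.07,0,0,0,0,0,1]]

```text
time_s: 11.13
position: [0.5281, -0.0462, 0.0109]
tcp_rot: [[-0.138, 0.99, -0.001], [0.99, 0.138, 0.001], [0.001, -0.0, -1.0]]
force: [0.6, 5.5, -6.0]
opening: 0.64
grasp_force: 29.9
```

Run:
```python
from h import *
s=show();p=np.array([.1392,-.9903]);f=np.array([.539,-.1195]);print('dist',(f-s['position'][:2])@p)
```

```text
t 11.13 p [ 0.5281 -0.0462  0.0109] yaw 97.95 F [ 0.6  5.5 -6. ] open 0.64 g 29.9 j [-1.71e+01  4.27e+01  1.04e+02  1.00e-01  3.34e+01 -2.51e+01]
dist 0.07412419032015669
```

Call:
carry_out:
  deltas:
    - [[-0.01,0,0,0,0,0,1],[-0.02,0,0,0,0,0,1],[-0.03,0,0,0,0,0,1],[-0.04,0,0,0,0,0,1],[-0.045,0,0,0,0,0,1],[-0.05,0,0,0,0,0,1],[-0.055,0,0,0,0,0,1],[-0.06,0,0,0,0,0,1],[-0.06,0,0,0,0,0,1],[-0.06,0,0,0,0,0,1]]

```text
time_s: 11.97
position: [0.5295, -0.0552, 0.0109]
tcp_rot: [[-0.138, 0.99, -0.0], [0.99, 0.138, 0.001], [0.001, -0.0, -1.0]]
force: [0.7, 5.6, -6.0]
opening: 0.641
grasp_force: 29.9
```

Call:
carry_out:
  deltas:
    - [[-0.002,0,0,0,0,0,1],[-0.004,0,0,0,0,0,1],[-0.006,0,0,0,0,0,1],[-0.008,0,0,0,0,0,1],[-0.01,0,0,0,0,0,1],[-0.01,0,0,0,0,0,1],[-0.01,0,0,0,0,0,1],[-0.01,0,0,0,0,0,1],[-0.01,0,0,0,0,0,1],[-0.01,0,0,0,0,0,1]]

```text
time_s: 12.8
position: [0.5297, -0.0564, 0.0109]
tcp_rot: [[-0.138, 0.99, -0.0], [0.99, 0.138, 0.001], [0.001, -0.0, -1.0]]
force: [0.7, 5.6, -4.9]
opening: 0.644
grasp_force: 29.9
```

Run:
```python
from h import *
s=show();p=np.array([.1392,-.9903]);f=np.array([.539,-.1195]);print('dist',(f-s['position'][:2])@p,s['moment'])
```

```text
t 12.8 p [ 0.5297 -0.0564  0.0109] yaw 97.94 F [ 0.7  5.6 -4.9] open 0.644 g 29.9 j [-1.810e+01  4.280e+01  1.036e+02  1.000e-01  3.360e+01 -2.620e+01]
dist 0.06376296733305215 [ 0.88608923 -0.19884009  0.04519137]
```

Call:
carry_out:
  deltas:
    - [[-0.002,0,0,0,0,0,1],[-0.004,0,0,0,0,0,1],[-0.006,0,0,0,0,0,1],[-0.008,0,0,0,0,0,1],[-0.01,0,0,0,0,0,1],[-0.01,0,0,0,0,0,1],[-0.01,0,0,0,0,0,1],[-0.01,0,0,0,0,0,1],[-0.01,0,0,0,0,0,1],[-0.01,0,0,0,0,0,1]]

```text
time_s: 13.63
position: [0.5296, -0.0565, 0.0109]
tcp_rot: [[-0.138, 0.99, -0.001], [0.99, 0.138, 0.003], [0.003, -0.0, -1.0]]
force: [3.1, 11.9, -4.7]
opening: 0.642
grasp_force: 29.9
```

Call:
carry_out:
  deltas:
    - [[-0.002,0,0,0,0,0,1],[-0.003,0,0,0,0,0,1],[-0.004,0,0,0,0,0,1],[-0.006,0,0,0,0,0,1],[-0.008,0,0,0,0,0,1],[-0.01,0,0,0,0,0,1],[-0.01,0,0,0,0,0,1],[-0.01,0,0,0,0,0,1],[-0.01,0,0,0,0,0,1],[-0.01,0,0,0,0,0,1]]

```text
time_s: 14.47
position: [0.5296, -0.0566, 0.0109]
tcp_rot: [[-0.137, 0.991, -0.001], [0.991, 0.137, 0.005], [0.005, -0.001, -1.0]]
force: [3.8, 16.8, -4.3]
opening: 0.645
grasp_force: 30.0
```

Call:
carry_out:
  deltas:
    - [[0.05,0,0,0,0,0,1],[0.12,0,0,0,0,0,1],[0.2,0,-0.03,0,0,0,1],[0.25,0,-0.15,0,0,0,1],[0.25,0,-0.35,0,0,0,1],[0.25,0,-0.55,0,0,0,1],[0.25,0,-0.7,0,0,0,1],[0.25,0,-0.7,0,0,0.015,1],[0.25,0,-0.7,0,0,0.034,1],[0.25,0,-0.7,0,0,0.05,1]]

```text
time_s: 15.3
position: [0.5244, -0.0229, 0.1169]
tcp_rot: [[0.18, 0.984, 0.0], [0.984, -0.18, -0.001], [-0.001, 0.0, -1.0]]
force: [-0.3, -0.2, -7.3]
opening: 0.643
grasp_force: 29.9
```

Call:
carry_out:
  deltas:
    - [[0,0,0,0,0,0.019,1],[0,0,0,0,0,0.038,1],[0,0,0,0,0,0.057,1],[0,0,0,0,0,0.076,1],[0,0,0,0,0,0.095,1],[0,0,0,0,0,0.114,1],[0,0,0,0,0,0.133,1],[0,0,0,0,0,0.152,1],[0,0,0,0,0,0.171,1],[0,0,0,0,0,0.19,1]]

```text
time_s: 16.13
position: [0.5239, -0.0229, 0.1159]
tcp_rot: [[0.981, 0.195, -0.001], [0.195, -0.981, -0.0], [-0.001, -0.0, -1.0]]
force: [-0.4, -0.0, -6.4]
opening: 0.644
grasp_force: 29.9
```

Call:
carry_out:
  deltas:
    - [[0,0,0,0,0,0.019,1],[0,0,0,0,0,0.038,1],[0,0,0,0,0,0.057,1],[0,0,0,0,0,0.076,1],[0,0,0,0,0,0.095,1],[0,0,0,0,0,0.114,1],[0,0,0,0,0,0.133,1],[0,0,0,0,0,0.152,1],[0,0,0,0,0,0.171,1],[0,0,0,0,0,0.19,1]]

```text
time_s: 16.97
position: [0.524, -0.0229, 0.1159]
tcp_rot: [[0.542, -0.84, -0.001], [-0.84, -0.542, -0.0], [-0.001, 0.001, -1.0]]
force: [-0.0, -0.0, -7.4]
opening: 0.641
grasp_force: 29.9
```

Run:
```python
from h import *
import pickle
show();p=np.array([.1392,-.9903]);f=np.array([.539,-.1195])
for d in(.1,.083): go([*(f-d*p),.0125],-82)
s=show();im=capture('wrist');np.save('w5.npy',im)
cv2.imwrite('pics/w5.png',im[:,:,::-1])
```

```text
t 16.97 p [ 0.524  -0.0229  0.1159] yaw -57.18 F [-0.  -0.  -7.4] open 0.641 g 29.9 j [-14.7  31.7 102.   -0.   46.4 132.5]
row [-0.0091, -0.0158, 0.6895, 0.0002, 0.0001, 0.0689]
row [0.0938, 0.0317, 0.6895, 0.0002, 0.0001, 0.0689]
t 16.97 p [ 0.524  -0.0229  0.1159] yaw -57.18 F [-0.  -0.  -7.4] open 0.641 g 29.9 j [-14.7  31.7 102.   -0.   46.4 132.5]
```

View pics/w5.png

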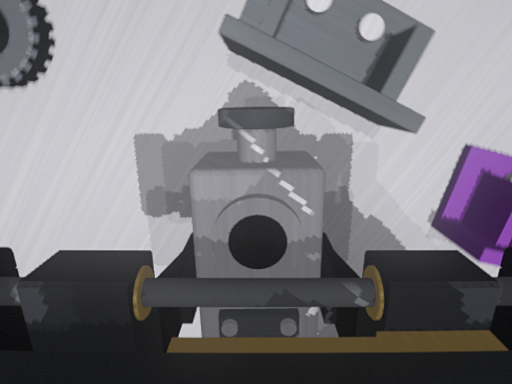

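The housing is still straight in the grip, with cap A at (257,117) still standing out. The plate's top edge runs from (222,32) to (420,128). I'll finish the turn, lower and press.

Call:
carry_out:
  deltas:
    - [[0,0,0,0,0,0.019,1],[0,0,0,0,0,0.038,1],[-0.01,-0.016,0,0,0,0.055,1],[-0.01,-0.016,0.05,0,0,0.069,1],[-0.01,-0.016,0.2,0,0,0.069,1],[-0.01,-0.016,0.35,0,0,0.069,1],[-0.01,-0.016,0.5,0,0,0.069,1],[-0.01,-0.016,0.62,0,0,0.069,1],[-0.01,-0.016,0.68,0,0,0.069,1],[-0.01,-0.016,0.69,0,0,0.069,1]]

```text
time_s: 17.85
position: [0.5248, -0.0203, 0.0108]
tcp_rot: [[0.146, -0.989, -0.004], [-0.989, -0.146, 0.001], [-0.001, 0.004, -1.0]]
force: [0.1, 0.3, -6.9]
opening: 0.646
grasp_force: 29.9
```

Call:
carry_out:
  deltas:
    - [[0,0,0,0,0,0,1],[0.02,0,0,0,0,0,1],[0.04,0,0,0,0,0,1],[0.06,0,0,0,0,0,1],[0.08,0,0,0,0,0,1],[0.1,0,0,0,0,0,1],[0.11,0,0,0,0,0,1],[0.11,0,0,0,0,0,1],[0.11,0,0,0,0,0,1],[0.11,0,0,0,0,0,1]]

```text
time_s: 18.68
position: [0.5285, -0.0371, 0.0124]
tcp_rot: [[0.144, -0.99, -0.0], [-0.99, -0.144, 0.0], [-0.0, 0.0, -1.0]]
force: [0.2, -0.8, -6.4]
opening: 0.641
grasp_force: 29.9
```

Run:
```python
from h import *
s=show();p=np.array([.1392,-.9903]);f=np.array([.539,-.1195]);print('dist',(f-s['position'][:2])@p,s['moment']);go([*(f-.063*p),.011],-82)
```

```text
t 18.68 p [ 0.5285 -0.0371  0.0124] yaw -81.7 F [ 0.2 -0.8 -6.4] open 0.641 g 29.9 j [-16.1  42.5 104.    0.   33.5 155.6]
dist 0.08304196795302418 [0.09019756 0.11611152 0.01975137]
row [0.1335, 0.0075, 0.0091, 0.0, 0.0, 0.0008]
```

Call:
carry_out:
  deltas:
    - [[0.01,0,0,0,0,0.0008,1],[0.02,0,0,0,0,0.0008,1],[0.03,0,0,0,0,0.0008,1],[0.04,0,0,0,0,0.0008,1],[0.05,0,0,0,0,0.0008,1],[0.06,0,0,0,0,0.0008,1],[0.07,0,0,0,0,0.0008,1],[0.075,0,0,0,0,0.0008,1],[0.08,0,0,0,0,0.0008,1],[0.08,0,0,0,0,0.0008,1]]

```text
time_s: 19.52
position: [0.5303, -0.0482, 0.0123]
tcp_rot: [[0.139, -0.99, -0.0], [-0.99, -0.139, 0.001], [-0.001, 0.0, -1.0]]
force: [1.6, 5.4, -7.5]
opening: 0.644
grasp_force: 29.9
```

Call:
carry_out:
  deltas:
    - [[0.006,0,0,0,0,0,1],[0.012,0,0,0,0,0,1],[0.018,0,0,0,0,0,1],[0.024,0,0,0,0,0,1],[0.03,0,0,0,0,0,1],[0.036,0,0,0,0,0,1],[0.042,0,0,0,0,0,1],[0.048,0,0,0,0,0,1],[0.05,0,0,0,0,0,1],[0.05,0,0,0,0,0,1]]

```text
time_s: 20.35
position: [0.5315, -0.0556, 0.0124]
tcp_rot: [[0.139, -0.99, 0.0], [-0.99, -0.139, 0.001], [-0.001, -0.0, -1.0]]
force: [-0.4, 5.0, -6.4]
opening: 0.639
grasp_force: 29.9
```

Call:
carry_out:
  deltas:
    - [[0.002,0,0,0,0,0,1],[0.004,0,0,0,0,0,1],[0.006,0,0,0,0,0,1],[0.008,0,0,0,0,0,1],[0.01,0,0,0,0,0,1],[0.01,0,0,0,0,0,1],[0.01,0,0,0,0,0,1],[0.01,0,0,0,0,0,1],[0.01,0,0,0,0,0,1],[0.01,0,0,0,0,0,1]]

```text
time_s: 21.18
position: [0.5316, -0.0567, 0.0124]
tcp_rot: [[0.139, -0.99, -0.0], [-0.99, -0.139, 0.002], [-0.002, -0.0, -1.0]]
force: [2.1, 6.4, -5.8]
opening: 0.638
grasp_force: 29.9
```

Run:
```python
from h import *
s=show();p=np.array([.1392,-.9903]);f=np.array([.539,-.1195]);print('dist',(f-s['position'][:2])@p,s['moment'])
```

```text
t 21.18 p [ 0.5316 -0.0567  0.0124] yaw -82.01 F [ 2.1  6.4 -5.8] open 0.638 g 29.9 j [-1.810e+01  4.270e+01  1.033e+02  1.000e-01  3.400e+01  1.538e+02]
dist 0.06319686944263485 [ 1.06094189 -0.11130297  0.10318748]
```

Call:
carry_out:
  deltas:
    - [[0.002,0,0,0,0,0,1],[0.004,0,0,0,0,0,1],[0.006,0,0,0,0,0,1],[0.008,0,0,0,0,0,1],[0.01,0,0,0,0,0,1],[0.01,0,0,0,0,0,1],[0.01,0,0,0,0,0,1],[0.01,0,0,0,0,0,1],[0.01,0,0,0,0,0,1],[0.01,0,0,0,0,0,1]]

```text
time_s: 22.02
position: [0.5316, -0.0568, 0.0123]
tcp_rot: [[0.139, -0.99, -0.001], [-0.99, -0.139, 0.003], [-0.003, 0.0, -1.0]]
force: [2.6, 11.2, -5.2]
opening: 0.644
grasp_force: 30.0
```

Call:
carry_out:
  deltas:
    - [[0.002,0,0,0,0,0,1],[0.004,0,0,0,0,0,1],[0.006,0,0,0,0,0,1],[0.008,0,0,0,0,0,1],[0.01,0,0,0,0,0,1],[0.01,0,0,0,0,0,1],[0.01,0,0,0,0,0,1],[0.01,0,0,0,0,0,1],[0.01,0,0,0,0,0,1],[0.01,0,0,0,0,0,1]]

```text
time_s: 22.85
position: [0.5316, -0.0569, 0.0124]
tcp_rot: [[0.138, -0.99, -0.001], [-0.99, -0.138, 0.005], [-0.005, 0.0, -1.0]]
force: [3.3, 16.8, -4.9]
opening: 0.64
grasp_force: 30.0
```

Run:
```python
from h import *
s=show();p=np.array([.1392,-.9903]);f=np.array([.539,-.1195]);print('dist',(f-s['position'][:2])@p,s['moment'])
```

```text
t 22.85 p [ 0.5316 -0.0569  0.0124] yaw -82.06 F [ 3.3 16.8 -4.9] open 0.64 g 30.0 j [-18.2  42.7 103.3   0.5  34.2 153.4]
dist 0.06302121694319188 [ 2.73428374 -0.47286852  0.19358606]
```

Call:
carry_out:
  deltas:
    - [[-0.05,0,0,0,0,0,1],[-0.1,0,0,0,0,0,1],[-0.15,0,-0.03,0,0,0,1],[-0.2,0,-0.15,0,0,0,1],[-0.2,0,-0.35,0,0,0,1],[-0.2,0,-0.55,0,0,0,1],[-0.2,0,-0.75,0,0,0,1],[-0.2,0,-0.9,0,0,0,1],[-0.2,0,-0.95,0,0,0,1],[-0.2,0,-0.95,0,0,0,1]]

```text
time_s: 23.68
position: [0.5289, -0.0316, 0.157]
tcp_rot: [[0.139, -0.99, 0.005], [-0.99, -0.139, -0.002], [0.002, -0.004, -1.0]]
force: [-0.6, -0.3, -7.4]
opening: 0.642
grasp_force: 29.9
```

Call:
carry_out:
  deltas:
    - [[0.05,0.02,0,0,0,0,1],[0.2,0.05,0,0,0,0,1],[0.35,0.08,0,0,0,-0.01,1],[0.5,0.12,0,0,0,-0.03,1],[0.65,0.15,0,0,0,-0.045,1],[0.8,0.2,0,0,0,-0.06,1],[0.95,0.2,0,0,0,-0.075,1],[0.95,0.2,0,0,0,-0.09,1],[0.95,0.2,0,0,0,-0.1,1],[0.95,0.2,0,0,0,-0.1,1]]

```text
time_s: 24.52
position: [0.5158, -0.1768, 0.1522]
tcp_rot: [[0.694, -0.72, -0.005], [-0.72, -0.694, 0.003], [-0.006, 0.002, -1.0]]
force: [0.0, 0.2, -6.0]
opening: 0.643
grasp_force: 29.9
```

Run:
```python
from h import *
import pickle
s=show();go([.512,-.380,.15],-11)
im=capture('wrist');np.save('w6.npy',im);pickle.dump(s,open('w6.pkl','wb'))
t=capture('top')
v=np.hstack([im[:,:,::-1],np.zeros((384,1,3),np.uint8)])
cv2.imwrite('pics/w6.png',cv2.resize(np.hstack([im[:,:,::-1],t[100:290,260:460,::-1].repeat(2,0).repeat(2,1)[:384] if 0 else cv2.resize(t[120:280,270:440,::-1],(408,384),interpolation=cv2.INTER_CUBIC)]),(800,334)))
```

```text
t 24.52 p [ 0.5158 -0.1768  0.1522] yaw -46.02 F [ 0.   0.2 -6. ] open 0.643 g 29.9 j [-30.7  29.8  97.3  -0.   53.3 105.4]
row [0.957, 0.9589, 0.0107, 0.0, 0.001, -0.0973]
```

View pics/w6.png

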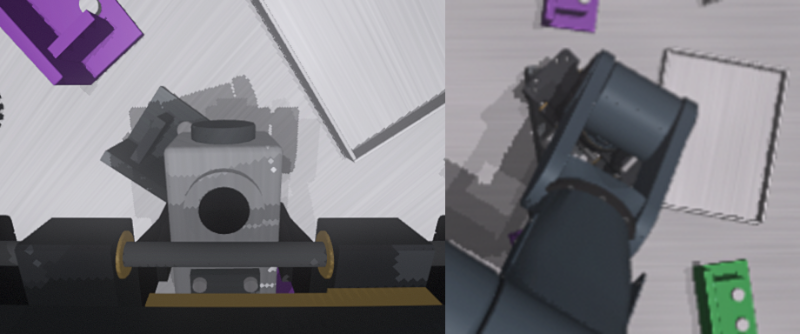

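Cap A at (222,130) now sits flush on the housing, and the tray is at upper right. Next I'll move over the tray.

Call:
carry_out:
  deltas:
    - [[0.12,0.12,0,0,0,-0.01,1],[0.25,0.25,0,0,0,-0.025,1],[0.4,0.4,0,0,0,-0.04,1],[0.55,0.55,0,0,0,-0.055,1],[0.7,0.7,0,0,0,-0.07,1],[0.85,0.85,0,0,0,-0.085,1],[0.95,0.95,0,0,0,-0.097,1],[0.95,0.95,0,0,0,-0.097,1],[0.95,0.95,0,0,0,-0.097,1],[0.95,0.95,0,0,0,-0.097,1]]

```text
time_s: 25.45
position: [0.5135, -0.3764, 0.1535]
tcp_rot: [[0.981, -0.193, -0.003], [-0.193, -0.981, 0.003], [-0.003, -0.003, -1.0]]
force: [-0.7, -0.1, -6.6]
opening: 0.644
grasp_force: 29.9
```

Run:
```python
from h import *
import pickle
s=show();go([.512,-.380,.025],-11)
im=capture('wrist');np.save('w7.npy',im);pickle.dump(s,open('w7.pkl','wb'))
cv2.imwrite('pics/w7.png',im[:,:,::-1])
```

```text
t 25.45 p [ 0.5135 -0.3764  0.1535] yaw -11.14 F [-0.7 -0.1 -6.6] open 0.644 g 29.9 j [-46.3  35.8  83.8   0.   60.7  54.8]
row [-0.0027, 0.0276, 0.8565, -0.0004, 0.0005, -0.0004]
```

View pics/w7.png

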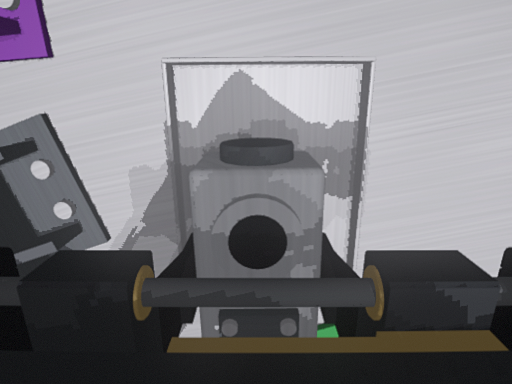

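The tray is square under the held housing, with its far rim corners at (163,60) and (374,60).

Run:
```python
from h import *
import pickle
w=camera_info('wrist');s=pickle.load(open('w7.pkl','rb'));s6=pickle.load(open('w6.pkl','rb'));c=camera_info('top')
for z in(0,.028):print(z,'w7',onz(w,[(163,60),(374,60)],z,wristT(s)).round(4).tolist(),'w6',onz(w,[(405,184)],z,wristT(s6)).round(4).tolist())
```

```text
0 w7 [[0.6428, -0.3123, 0.0], [0.6054, -0.5026, 0.0]] w6 [[0.4049, -0.2789, 0.0]]
0.028 w7 [[0.6385, -0.3195, 0.028], [0.6044, -0.4928, 0.028]] w6 [[0.4198, -0.2751, 0.028]]
```

Call:
carry_out:
  deltas:
    - [[0,0.02,0.1,0,0,0,1],[0,0.02,0.25,0,0,0,1],[0,0.02,0.4,0,0,0,1],[0,0.02,0.55,0,0,0,1],[0,0.02,0.68,0,0,0,1],[0,0.02,0.77,0,0,0,1],[0,0.02,0.83,0,0,0,1],[0,0.02,0.85,0,0,0,1],[0,0.02,0.85,0,0,0,1],[0,0.02,0.85,0,0,0,1]]

```text
time_s: 26.33
position: [0.5147, -0.3814, 0.0283]
tcp_rot: [[0.981, -0.192, 0.001], [-0.192, -0.981, -0.001], [0.002, 0.001, -1.0]]
force: [0.7, -0.9, -6.5]
opening: 0.645
grasp_force: 29.9
```

Call:
carry_out:
  deltas:
    - [[0,0,0.02,0,0,0,1],[0,0,0.035,0,0,0,1],[0,0,0.05,0,0,0,1],[0,0,0.06,0,0,0,1],[0,0,0.068,0,0,0,1],[0,0,0.075,0,0,0,1],[0,0,0.08,0,0,0,1],[0,0,0.083,0,0,0,1],[0,0,0.085,0,0,0,1],[0,0,0.085,0,0,0,1]]

```text
time_s: 27.17
position: [0.514, -0.381, 0.0146]
tcp_rot: [[0.981, -0.192, -0.0], [-0.192, -0.981, 0.0], [-0.0, -0.0, -1.0]]
force: [0.6, -0.3, -6.9]
opening: 0.641
grasp_force: 29.9
```

Call:
carry_out:
  deltas:
    - [[0,0,0.002,0,0,0,1],[0,0,0.004,0,0,0,1],[0,0,0.006,0,0,0,1],[0,0,0.007,0,0,0,1],[0,0,0.007,0,0,0,1],[0,0,0.007,0,0,0,1],[0,0,0.007,0,0,0,1],[0,0,0.007,0,0,0,1],[0,0,0.007,0,0,0,1],[0,0,0.007,0,0,0,1]]

```text
time_s: 28.0
position: [0.5141, -0.381, 0.0142]
tcp_rot: [[0.981, -0.192, 0.0], [-0.192, -0.981, -0.0], [0.0, 0.0, -1.0]]
force: [-1.7, 2.4, 4.5]
opening: 0.648
grasp_force: 29.9
```

Call:
carry_out:
  deltas:
    - [[0,0,0,0,0,0,-0.4],[0,0,0,0,0,0,-0.8],[0,0,0,0,0,0,-0.8],[0,0,0,0,0,0,-0.8],[0,0,0,0,0,0,-0.8],[0,0,0,0,0,0,-0.8],[0,0,0,0,0,0,-0.8],[0,0,0,0,0,0,-0.8],[0,0,0,0,0,0,-0.8],[0,0,0,0,0,0,-0.8]]

```text
time_s: 28.83
position: [0.514, -0.381, 0.0136]
tcp_rot: [[0.981, -0.192, 0.0], [-0.192, -0.981, 0.0], [0.0, -0.0, -1.0]]
force: [0.4, -1.4, 0.1]
opening: 0.898
grasp_force: 0.0
```

Call:
carry_out:
  deltas:
    - [[0,0,-0.03,0,0,0,-0.8],[0,0,-0.1,0,0,0,-0.8],[0,0,-0.2,0,0,0,-0.8],[0,0,-0.35,0,0,0,-0.8],[0,0,-0.5,0,0,0,-0.8],[0,0,-0.65,0,0,0,-0.8],[0,0,-0.8,0,0,0,-0.8],[0,0,-0.9,0,0,0,-0.8],[0,0,-0.95,0,0,0,-0.8],[0,0,-0.95,0,0,0,-0.8]]

```text
time_s: 29.67
position: [0.5151, -0.382, 0.1591]
tcp_rot: [[0.981, -0.192, 0.004], [-0.192, -0.981, -0.004], [0.004, 0.003, -1.0]]
force: [0.5, -0.8, -0.1]
opening: 0.904
grasp_force: 0.0
```

Call:
carry_out:
  deltas:
    - [[-0.1,0,-0.1,0,0,0,-0.8],[-0.2,0,-0.25,0,0,0,-0.8],[-0.3,0,-0.4,0,0,0,-0.8],[-0.4,0,-0.5,0,0,0,-0.8],[-0.5,0,-0.5,0,0,0,-0.8],[-0.5,0,-0.5,0,0,0,-0.8],[-0.5,0,-0.5,0,0,0,-0.8],[-0.5,0,-0.5,0,0,0,-0.8],[-0.5,0,-0.5,0,0,0,-0.8],[-0.5,0,-0.5,0,0,0,-0.8]]

```text
time_s: 30.5
position: [0.4409, -0.3665, 0.2302]
tcp_rot: [[0.982, -0.191, -0.001], [-0.191, -0.982, 0.001], [-0.001, -0.001, -1.0]]
force: [0.1, 0.7, 0.1]
opening: 0.901
grasp_force: 0.0
```

Run:
```python
from h import *
s=show();im=capture('wrist');t=capture('scene')
cv2.imwrite('pics/w8.png',np.hstack([cv2.resize(im[40:300,120:400,::-1],(400,371)),cv2.resize(t[100:300,20:340,::-1],(400,371)[:1]+(250,),interpolation=cv2.INTER_CUBIC) if 0 else cv2.resize(t[130:280,70:232,::-1],(400,371),interpolation=cv2.INTER_CUBIC)]))
```

```text
t 30.5 p [ 0.4409 -0.3665  0.2302] yaw -11.03 F [0.1 0.7 0.1] open 0.901 g 0.0 j [-50.9  25.7  89.1   0.   65.2  50.1]
```

View pics/w8.png

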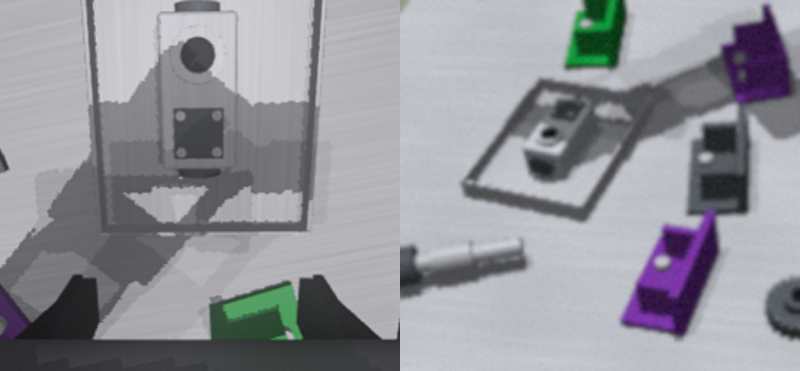

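The housing stands upright in the tray, centred at about (198,90). Both caps are flush, at (198,6) and (198,172), and the gripper is clear.

```bash
python3 -c "
from rig import job
print(job.hand_in())"
```

```text
the job is handed in; nothing more can be done
None
```

Both plugs were pressed home against the dark steel stop and held there about a second each. The housing now stands upright in the tray, and the job was handed in at about 30.6 s of the 72 s allowed.

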